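Press a prize-deck divider against its sprung stop

ROBOT

A 6-joint arm with a two-finger parallel gripper is mounted at the origin on the work surface. World frame = base frame: x ahead of the robot, y to its left, z up, the work surface at z = 0. Lengths are in m, angles in degrees, forces in N, time in s.
With the tool pointing down it reaches from about 0.325 to 0.775 m from the base axis. Payload 5.5 kg.
Tool frame: the origin (TCP) lies at the centre of the arm's flange, where the gripper is bolted on; the fingertips stand 182 mm ahead of it and the grasp point (between the pads) lies 163 mm ahead of it; z points along the fingers, y is the direction in which the jaws open and shut (so a half turn about z gives the same grasp; the last joint's range is limited). The gripper opens to 88 mm and grips with 3 to 60 N. Pads are 20 mm wide; open, the fingers measure 115 mm over their backs; the gripper's body (75 mm by 178 mm) begins 61 mm behind the grasp point.
Start: joints at [-3.249, 5.22, 70.514, -0, 104.267, -3.249], TCP at [0.6, -0, 0.405] pointing down, gripper open.
Joint ranges: [-164.24, 164.24], [-49.07, 125.15], [9.68, 141.18], [-86.29, 266.29], [3.28, 154.24], [-151.56, 151.56]. Speed limits (degrees/s): [147.25, 147.25, 172.46, 180, 180, 180].

INTERFACE

Orientations are given as [roll, pitch, yaw] about the fixed x, y, z axes, in that order (R = Rz(yaw) Ry(pitch) Rx(roll)).
In Python, from station import r gives the robot as it stands. The module is installed in compiled form; this text tells all that it offers. Calls block until the motion is done:
- r.reach(position, orientation): joint-space move of the TCP to a pose.
- r.servo_line(position, rotation=None, speed=0.15): straight line of the TCP; rotation=None keeps the orientation; speed is the mean speed in m/s.
- r.move_joints(angles): joint-space move.
- r.let_go() and r.grab(squeeze=None): open the fingers fully, or close them until they stop; squeeze is the grip in N (None keeps the last).
- r.wait(seconds).
- r.inverse_kinematics(position, orientation): joint angles nearest the present ones, or None.
- r.sense(): the state.
- r.snapshot(name): name is "scene" or "side" or "wrist"; returns a dict with "frame" (480x640x3 uint8, red, green, blue), "fx", "fy", "cx", "cy" (pixels), "R" (3x3) and "t" (3): a world point X has camera coordinates R X + t. Camera axes: x right, y down, z forward; pixel columns grow to the right and rows downward; lengths in m; the calibration is good to about 2 mm. A picture is of the moment at which its call begins. There is no depth.
A pose or a line that the arm cannot do raises r.IKError and nothing moves.
- r.hand_in(): hands the job in, once; it reports no verdict.
The state is a dict: "clock": time; "joints": joint angles; "joint_vel": joint speeds; "joint_torque": joint torques, N m; "tcp_pos": TCP position; "orientation": TCP orientation; "contact_force": force on the tool from outside, world axes, zero at the start; "torque": the same for the moment, N m; "opening": finger opening in m.
Only numpy, scipy, OpenCV 4.12 (cv2) and the standard library are available. Lean on these libraries where they do the work, as an engineer would, in place of code of your own. Each camera call takes 0.05 s, during which the arm holds its last target. There are 200 camera calls.

TASK

Take the longer divider panel out of the wooden rack and stand it on its lower long edge, fully down and upright, in the deck slot that has the tall sprung stop at its end. Then slide it along the slot against the stop's rubber pad and press gently until the plunger is about half way in (about 10 N), never all the way in; keep that push steady for three seconds and finish still holding and pressing it there, for a colleague who will fasten it. Leave the shorter panel and the other things on the bench alone.

Things in the scene. Friction and masses are not known exactly. Their poses are not given: they have to be found in the camera images.
- long_panel_center (a point): Centre of the longer divider panel: white plastic plate 140 long (its x) x 10 thick (its y) x 100 mm tall (its z, up), 0.12 to 0.24 kg, standing on edge and loose in one of the rack's two slots. Either end may lead; its x axis starts along the rack's x axis.
- long_panel: The same longer panel; origin at the middle of its lower edge, 50 mm below its centre.
- short_panel_center (a point): Centre of the shorter panel, same make, 90 x 10 x 100 mm, in the other rack slot. To be left alone.
- rack: Fixed plywood supply rack 150 x 150 mm, 34 mm high; origin at the centre of its underside on the bench, z up. Two open-ended slots along its x axis at y = +40 and -40 mm, 14 mm wide, floor 12 mm and rims 34 mm above the bench. Deck and rack may stand on either side of the bench.
- deck: Fixed grey slotted deck of slick plastic (friction about 0.2) 300 (x) x 146 (y) mm; origin at the centre of its underside on the bench, z up. Three slots along its x axis at y = -45, 0 and +45 mm, 13 mm wide, from x = -145 (open end) to x = +70 mm, floor 12 mm and rims 38 mm above the bench. At the +x end each slot has a aluminium end fitting: two are plain blocks 30 mm high, one is the tall sprung stop.
- stop: The sprung stop: fixed aluminium housing 40 (x) x 38 (y) x 98 mm tall, in line with its slot; origin at the centre of its underside, which is at the height of the slot floor (12 mm above the bench). Its x axis runs along the slot, away from the panel: pushing goes in +x. The housing's front face is at x = -20 mm.
- buffer_face (a point): Middle of the front face of the stop's black rubber pad, 36 wide x 50 mm tall, 10 mm thick, 75 mm above the bench, carried on a steel plunger; with the spring free it is 55 mm before the stop's origin (25 mm of bare plunger between pad and housing). It moves with the pad; its axes are parallel to the stop's.
- buffer (a joint): How far the pad is pushed in, in m: 0 free, 0.025 bottomed on the housing. Linear spring of 800 N/m without preload: 0.0125 is 10 N.
- pump_bottle: Bystander: white pump bottle, 84 mm across, 162 mm tall; origin under its centre.
- chrome_ring: Bystander: steel ring lying flat, 90 mm across, 8 mm high; origin under its centre.
- driver: Bystander: screwdriver lying on the bench, about 0.2 m long.

How it is judged (in metres and radians):
On the way, in this order (a step that is already met when the one before it is completed fails the run):
1. the long panel stands fully down in the slot of the sprung stop (y of long_panel_center in the frame of stop between -0.006 and 0.006 m and z of long_panel_center in the frame of stop between 0.044 and 0.057 m and x of long_panel_center in the frame of stop between -0.25 and -0.09 m and angle between long_panel_center's own z axis and vertical below 0.15 rad and angle between the x axis of long_panel_center and the x axis of stop, either way round below 0.08 rad), for 0.2 s.
2. it is pressed against the pad, plunger about half way in, steadily for two and a half seconds (all of step 1 and value of joint buffer between 0.0075 and 0.0175 m and contact force between long_panel and stop between 5.5 and 15 N and contact force between the fingers and long_panel above 2 N), for 2.5 s.
At the end, for the whole second after the job is handed in: The fingers hold the long panel on edge in the stop's slot (within 6 mm sideways, about 6 mm of the floor, 0.15 rad upright, 0.08 rad in line), at rest, pressing the pad in 7.5 to 17.5 mm (6 to 14 N); all other things within 30 mm of their start (all of step 2 and linear speed of long_panel below 0.01 m/s and distance of each of short_panel_center, pump_bottle, chrome_ring, driver from where it was at the start of the episode below 0.03 m); the arm keeps its last pose, push and grip.
It fails at once if the plunger is pushed all the way in (value of joint buffer above 0.0235 m).
It fails at once if the short panel or another thing on the bench is moved more than 30 mm (distance of any of short_panel_center, pump_bottle, chrome_ring, driver from where it was at the start of the episode above 0.03 m).
It also fails if it takes over 67 s, if anything falls off the work surface, if the arm or the gripper's body presses on something with over 40 N, if the wrist force passes 120 N, or if a joint passes its speed limit or range.

## Working session

There is one attempt and no reset: what is moved stays moved. The work goes in short steps, each a Python script; the robot and the scene stay as the last script left them, time stands still between calls to the robot, and variables do not carry over. Pictures are saved under pics/ and viewed, about 8 in all and at most 12, crops included, and the job is handed in when it is done.

```bash
mkdir -p pics; python3 - <<'E'
from station import r
import cv2,numpy as np,pickle
d={}
for n in("scene","side","wrist"):
    s=r.snapshot(n);d[n]=s
    cv2.imwrite(f"pics/{n}0.png",s["frame"][:,:,::-1])
    print(n,s["fx"],s["cx"],s["cy"],np.round(-s["R"].T@s["t"],3),np.round(s["R"],3).tolist())
pickle.dump(d,open("s0.pkl","wb"))
print(r.sense())
E
```

```text
scene 498.3079830923081 317.7114646266445 239.848047214625 [ 0.975 -0.579  1.22 ] [[0.856, 0.516, -0.008], [0.448, -0.75, -0.487], [-0.258, 0.413, -0.874]]
side 539.3308373260941 321.8411032927455 252.96136803544425 [0.159 0.818 1.229] [[-0.864, -0.503, -0.003], [-0.383, 0.661, -0.646], [0.327, -0.557, -0.764]]
wrist 347.06639479220325 316.3563081992648 239.36326086547987 [0.6   0.081 0.382] [[1.0, -0.001, -0.001], [-0.0, -0.954, 0.299], [-0.001, -0.299, -0.954]]
{'clock': 0.15, 'joints': array([-3.24916373e+00,  5.25471818e+00,  7.05637451e+01, -2.60159789e-04,
        1.04266575e+02, -3.24766955e+00]), 'joint_vel': array([ 0.01953274, -0.09740137, -0.20213551,  0.07041631, -0.00629077,
        0.09429107]), 'joint_torque': array([ 1.35033202e-03, -4.47044814e+01, -4.06907630e+01,  6.99103042e-02,
        2.74600578e-02, -1.16549641e-04]), 'tcp_pos': array([ 6.00059019e-01, -1.10285300e-05,  4.03773075e-01]), 'orientation': array([-1.79915084e+02, -4.56575449e-03,  8.99984385e+01]), 'contact_force': array([ 0.00626182, -0.0813921 ,  0.71700791]), 'torque': array([ 0.00913516, -0.00334119,  0.03695973]), 'opening': 0.08792766348768163}
```

View pics/scene0.png

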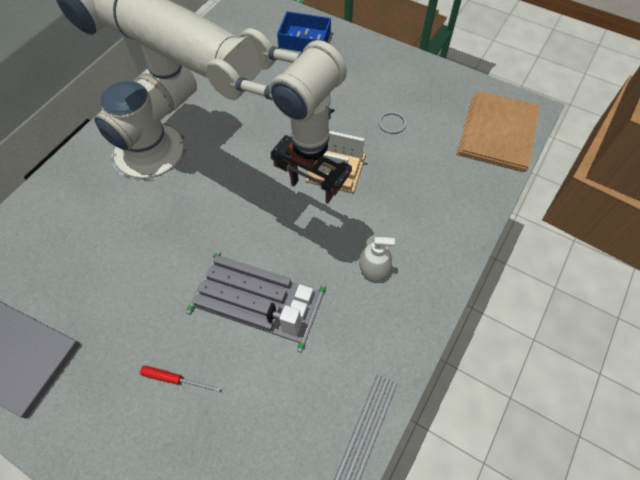

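View pics/side0.png

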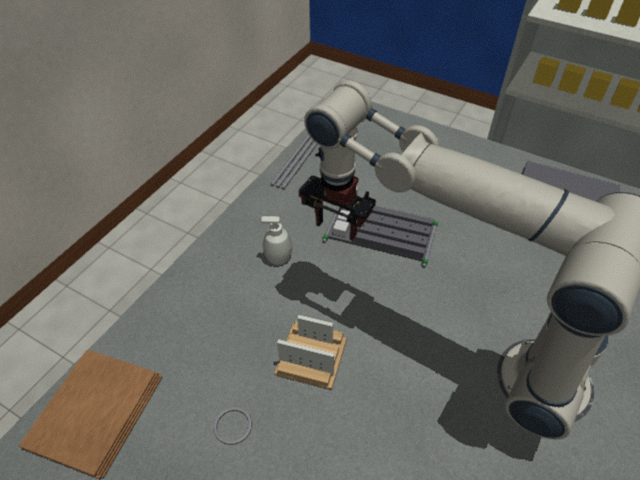

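The scene view shows the deck near (258,297) with the tall stop at (290,320) on its lower slot. The rack is near (340,170), partly hidden by the arm. The side view shows the rack at (312,358), with the long panel in front (305,355) and the short one behind (316,328). Next I'll get rough positions.

```bash
cat > h.py <<'E'
import numpy as np,cv2,pickle
from station import r
def ray(s,p):
    d=s["R"].T@np.array([(p[0]-s["cx"])/s["fx"],(p[1]-s["cy"])/s["fy"],1.]); return -s["R"].T@s["t"],d/np.linalg.norm(d)
def plane(s,p,z):
    c,d=ray(s,p); return c+d*(z-c[2])/d[2]
def tri(obs):
    A=np.zeros((3,3));b=np.zeros(3);L=[]
    for s,p in obs:
        c,d=ray(s,p);M=np.eye(3)-np.outer(d,d);A+=M;b+=M@c;L.append((M,c))
    X=np.linalg.solve(A,b); return X,[round(1000*float(np.linalg.norm(M@(X-c))),1) for M,c in L]
def proj(s,X):
    q=s["R"]@np.asarray(X)+s["t"]; return np.array([s["fx"]*q[0]/q[2]+s["cx"],s["fy"]*q[1]/q[2]+s["cy"]])
def shot(n,name):
    s=r.snapshot(n); cv2.imwrite(f"pics/{name}.png",s["frame"][:,:,::-1]); pickle.dump(s,open(f"{name}.pkl","wb")); return s
def load(name): return pickle.load(open(f"{name}.pkl","rb"))
E
python3 - <<'E'
from h import *
d=pickle.load(open("s0.pkl","rb"));a=d["scene"];b=d["side"]
for nm,p in dict(deckNW=(217,257),deckSW=(191,309),deckSE=(301,346),deckNE=(322,290)).items(): print(nm,plane(a,p,.01).round(3))
for nm,p in dict(rackBL=(276,373),rackBR=(330,386),rackTR=(345,338),rackTL=(290,322),lpL=(278,343),lpR=(334,355)).items(): print(nm,plane(b,p,.1 if nm[0]=='l' else .02).round(3))
print("ring",plane(b,(233,426),0),"bottle",plane(b,(277,262),0))
E
```

```text
deckNW [ 0.41  -0.194  0.01 ]
deckSW [ 0.443 -0.35   0.01 ]
deckSE [ 0.739 -0.287  0.01 ]
deckNE [ 0.707 -0.131  0.01 ]
rackBL [0.58  0.329 0.02 ]
rackBR [0.447 0.292 0.02 ]
rackTR [0.48  0.156 0.02 ]
rackTL [0.63  0.186 0.02 ]
lpL [0.592 0.292 0.1  ]
lpR [0.459 0.253 0.1  ]
ring [0.5988241  0.48640282 0.        ] bottle [0.78290195 0.01812417 0.        ]
```

Both rack and deck come out near yaw 13°, with the long panel in the slot farther in +y. I'll take close wrist views, two over each.

```bash
python3 - <<'E'
from h import *
r.reach([.45,.25,.42],[180,0,14]); shot("wrist","rA")
r.reach([.45,.17,.42],[180,0,14]); shot("wrist","rB")
r.reach([.53,-.25,.42],[180,0,12]); shot("wrist","dA"); shot("side","sideD")
r.reach([.51,-.33,.42],[180,0,12]); shot("wrist","dB")
print(r.sense()["clock"])
for n in("r","d"):
    cv2.imwrite(f"pics/{n}AB.png",cv2.resize(np.hstack([cv2.imread(f"pics/{n}{k}.png")[:,100:540] for k in "AB"]),(800,436)))
E
```

```text
4.4167
```

View pics/rAB.png

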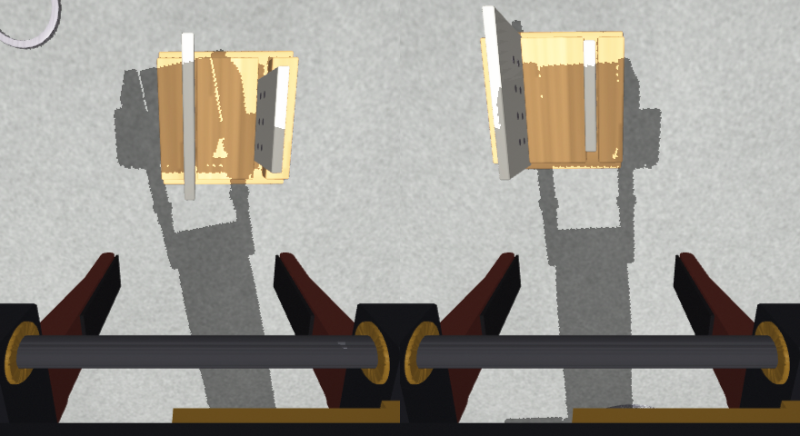

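View pics/dAB.png

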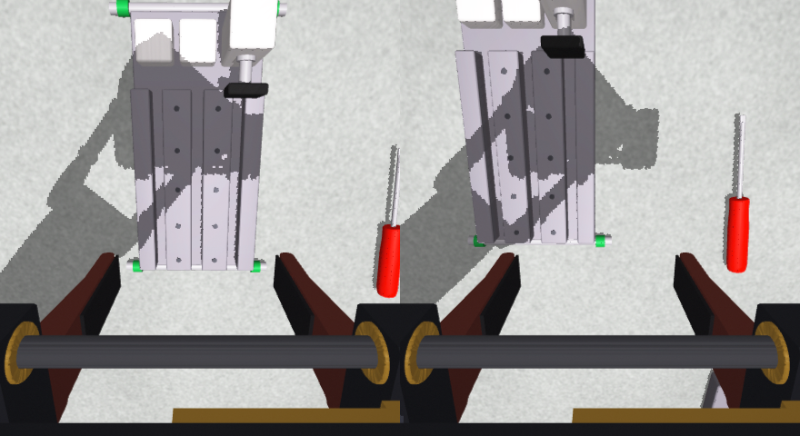

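The rack pair shows the long panel's top strip near (188,33)–(189,199) in the left view and (488,7)–(505,180) in the right. The deck pair shows the stop's pad at (246,90) and (562,47), with the stop's slot on the right. I'll enlarge both pairs to get accurate pixels.

```bash
python3 - <<'E'
import cv2,numpy as np
def crop(n,x,y,w,h,k,W,H):
    im=cv2.imread(f"pics/{n}.png")[y:y+h,x:x+w]; im=cv2.convertScaleAbs(im,alpha=.75)
    im=cv2.resize(im,None,fx=k,fy=k,interpolation=cv2.INTER_CUBIC)
    for i in range(0,w,20): cv2.putText(im,str(x+i),(i*k,8),0,.3,(0,0,255),1); cv2.line(im,(i*k,10),(i*k,14),(0,0,255),1)
    for i in range(0,h,20): cv2.putText(im,str(y+i),(0,i*k+4),0,.3,(255,0,0),1); cv2.line(im,(20,i*k),(24,i*k),(255,0,0),1)
    return im[:H,:W]
cv2.imwrite("pics/z1.png",np.hstack([crop("rA",270,20,133,200,3,399,600),crop("rB",160,0,133,200,3,399,600)]))
cv2.imwrite("pics/z2.png",np.hstack([crop("dA",240,0,133,200,3,399,600),crop("dB",220,0,133,200,3,399,600)]))
E
```

```text
(no output)
```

View pics/z1.png

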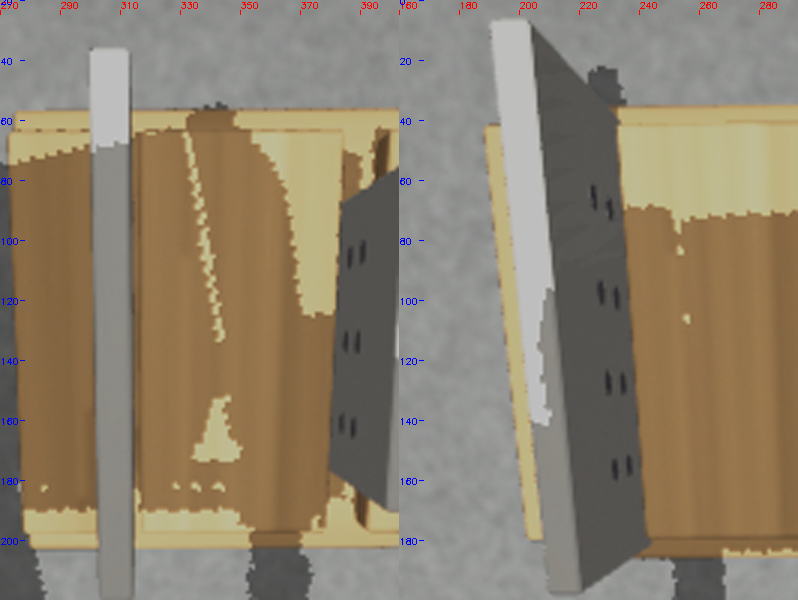

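View pics/z2.png

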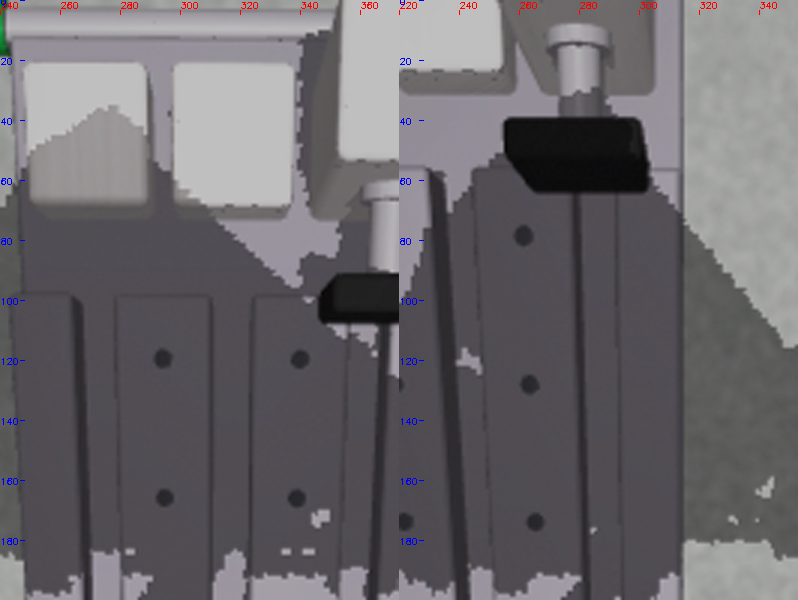

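Zoomed, the panel's top-edge centre line runs (306.5,36.3)–(308.7,219) in rA and (197.3,7.2)–(215.5,197) in rB. In dA the stop-slot rims are at 356.3/368.7 on row 110 and 353.3/366.3 on row 200. In dB they are at 278.7/292.3 on row 65 and 281.3/295 on row 200. The pad's front-face left corners are (346.3,97.7)/(348.3,107.3) in dA and (255.3,50)/(262,64) in dB.

```bash
python3 - <<'E'
from h import *
A,B,C,D=[load(n) for n in("rA","rB","dA","dB")]
f,e1=tri([(A,(306.5,36.3)),(B,(197.3,7.2))]);n,e2=tri([(A,(308.7,219.2)),(B,(215.5,197.2))])
print("panel far",f,e1,"near",n,e2,"len",np.linalg.norm(f-n),"ctr",(f+n)/2,"yaw",np.degrees(np.arctan2(*(f-n)[1::-1])))
for s,ps in((C,((362.5,110),(359.8,200))),(D,((285.5,65),(288.2,200)))):
    a,b=[plane(s,p,.038) for p in ps]; print("slot",a,b,np.degrees(np.arctan2(*(a-b)[1::-1])), [plane(s,p,.036)[1] for p in ps])
# slot height: lateral agreement between views
for z in(.03,.038,.046):
    l=[np.array(plane(s,p,z)) for s,p in((C,(362.5,110)),(C,(359.8,200)),(D,(285.5,65)),(D,(288.2,200)))]
    u=(l[0]-l[1])[:2];u/=np.linalg.norm(u);print(z,[round(float(u[0]*(q-l[1])[1]-u[1]*(q-l[1])[0]),4) for q in l])
print("pad top L",tri([(C,(346.3,97.7)),(D,(255.3,50))]),"bot L",tri([(C,(348.3,107.3)),(D,(262,64))]))
print("top R from D",plane(D,(301,50),.1))
E
```

```text
panel far [0.5933702  0.29176665 0.1090188 ] [0.2, 0.2] near [0.45867273 0.25749131 0.10885287] [0.0, 0.0] len 0.1389900583352943 ctr [0.52602146 0.27462898 0.10893584] yaw 14.276588176701624
slot [ 0.63997233 -0.27256103  0.038     ] [ 0.55321234 -0.29177728  0.038     ] 12.4886854244739 [np.float64(-0.27278318624106934), np.float64(-0.29210592216372716)]
slot [ 0.6428104  -0.27355472  0.038     ] [ 0.51697086 -0.29952333  0.038     ] 11.660040809093307 [np.float64(-0.27332952064327676), np.float64(-0.29944217721388394)]
0.03 [0.0, 0.0, 0.0001, 0.002]
0.038 [-0.0, 0.0, -0.0016, 0.0003]
0.046 [0.0, 0.0, -0.0032, -0.0014]
pad top L (array([ 0.64305528, -0.25189936,  0.0791659 ]), [0.3, 0.3]) bot L (array([ 0.63657577, -0.25638375,  0.06347972]), [0.9, 0.9])
top R from D [ 0.64660538 -0.29032586  0.1       ]
```

The panel checks out: length 139 mm, top at 109 mm, yaw 14.3°, 0.2 mm residuals. The two views also agree on the slot line to 1.6 mm at z≈0.035. I'll grasp and lift it, carry it above the slot and look.

```bash
python3 - <<'E'
from h import *
p=np.array([.526,.2746])
r.reach([*p,.36],[180,0,14.3]); r.servo_line([*p,.248],speed=.08)
r.grab(40); s=r.sense(); print(s["opening"],s["contact_force"].round(2),s["clock"])
r.servo_line([*p,.375],speed=.1); s=r.sense(); print(s["opening"],s["contact_force"].round(2))
q=np.array([.545,-.2935])
r.servo_line([*q,.375],[180,0,12.0],speed=.2); 
r.servo_line([*q,.290],speed=.08); r.wait(.3)
s=r.sense(); print(s["tcp_pos"],s["orientation"],s["contact_force"].round(2),s["clock"])
shot("wrist","w1")
shot("scene","sc1")
im=cv2.imread("pics/w1.png"); print(im.shape)
cv2.imwrite("pics/w1z.png",cv2.resize(im[0:300,180:460],(700,750))[:600])
E
```

```text
0.009705734935262842 [ 0.38 -0.32 -0.26] 9.3167
0.009443685503849731 [ 0.4  -0.82 -1.26]
[ 0.54503699 -0.29349539  0.29031434] [ 1.79980168e+02 -1.86697272e-02  1.20031323e+01] [-0.65  0.72 -0.6 ] 15.2333
(480, 640, 3)
```

View pics/w1z.png

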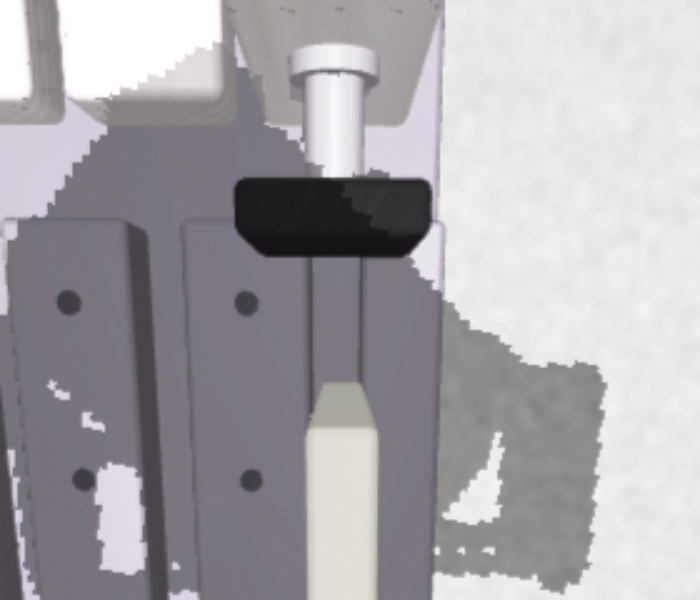

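The held panel hangs just above the slot, in line with it. Its lower front edge is at about (322–361,384), and the slot rims are at about 309 and 363. So it sits about 1 mm too far right (−y). I'll check this on pixel rows.

```bash
python3 - <<'E'
from h import *
im=cv2.cvtColor(cv2.imread("pics/w1.png"),cv2.COLOR_BGR2GRAY)
for y in(112,125,138,148,156): print(y,im[y,296:334].tolist())
s=load("w1")
print("rim cols/px per mm", [proj(s,[.545+a*.9781,-.2935+a*.2079,.038]).round(1).tolist() for a in(.06,.07,.09)])
print("proj bottom front edge",proj(s,[.545+.07*.9781,-.2935+.07*.2079,.054]),proj(s,[.545+.07*.9781,-.2935+.07*.2079,.154]))
for side in(-.0065,.0065):
  print([proj(s,[.545+a*.9781-side*.2079,-.2935+a*.2079+side*.9781,z]).round(1).tolist() for a in(.07,.09) for z in(.038,.012)])
E
```

```text
112 [123, 123, 124, 124, 123, 114, 103, 83, 76, 112, 122, 123, 123, 122, 122, 122, 122, 122, 122, 122, 123, 122, 122, 123, 122, 122, 120, 106, 77, 102, 112, 122, 123, 123, 123, 123, 123, 123]
125 [124, 124, 124, 123, 122, 115, 104, 87, 76, 111, 123, 120, 121, 121, 122, 121, 121, 122, 121, 122, 121, 121, 121, 121, 121, 122, 120, 104, 78, 104, 114, 124, 123, 123, 123, 123, 123, 123]
138 [122, 123, 124, 122, 123, 116, 105, 91, 75, 111, 121, 122, 121, 121, 122, 121, 122, 122, 122, 122, 122, 121, 121, 122, 121, 121, 121, 105, 81, 108, 117, 124, 124, 123, 124, 125, 123, 124]
148 [123, 123, 122, 123, 122, 117, 106, 93, 74, 109, 121, 122, 122, 121, 122, 122, 122, 123, 123, 122, 121, 122, 122, 123, 121, 123, 119, 94, 83, 107, 116, 123, 122, 123, 123, 123, 122, 123]
156 [122, 123, 123, 123, 123, 119, 107, 95, 73, 100, 122, 125, 154, 164, 166, 167, 166, 166, 167, 166, 166, 166, 167, 165, 167, 166, 167, 167, 160, 134, 118, 123, 123, 123, 123, 122, 123, 124]
rim cols/px per mm [[314.6, 167.1], [314.5, 151.4], [314.4, 118.7]]
proj bottom front edge [314.41236843 152.89594292] [313.11579026 171.11116238]
[[324.6, 151.4], [323.7, 149.4], [324.8, 118.7], [323.9, 120.0]]
[[304.5, 151.4], [305.6, 149.4], [304.1, 118.7], [305.3, 120.0]]
```

Within the one image, the slot centre (column 313.8) lies 2.5 px left of the panel centre (316.4), about 1.6 mm. The yaw matches and the slot rims look bevelled. I'll shift by that amount and lower with force checks.

```bash
python3 - <<'E'
from h import *
q=np.array([.545,-.2935])+.0016*np.array([-.2079,.9781])
r.servo_line([*q,.290],speed=.03); r.wait(.3); f0=r.sense()["contact_force"]; print("base",f0.round(2))
for z in(.28,.272,.268,.264,.260,.256,.252,.250,.249,.248,.247):
    r.servo_line([*q,z],speed=.03); r.wait(.1); s=r.sense(); f=s["contact_force"]-f0; print(z,s["tcp_pos"].round(4),f.round(2),s["opening"].__round__(4))
    if np.linalg.norm(f)>10: print("stop");break
print(s["clock"],s["orientation"].round(2)); shot("side","sd2");shot("wrist","w2")
E
```

```text
base [ 0.01 -0.22 -2.11]
0.28 [ 0.5447 -0.292   0.2801] [0.44 1.76 1.54] 0.0096
0.272 [ 0.5447 -0.2919  0.272 ] [ 1.08 -0.3   1.23] 0.0098
0.268 [ 0.5447 -0.2919  0.2679] [0.48 0.23 1.03] 0.0098
0.264 [ 0.5446 -0.2919  0.2639] [0.61 0.86 1.1 ] 0.0096
0.26 [ 0.5447 -0.2919  0.2599] [-0.84 -0.12 -0.05] 0.0099
0.256 [ 0.5447 -0.2919  0.256 ] [-0.91  0.31  0.44] 0.0099
0.252 [ 0.5447 -0.2919  0.252 ] [0.7  0.32 0.43] 0.0101
0.25 [ 0.5447 -0.2919  0.25  ] [-0.92 -0.94  0.13] 0.0102
0.249 [ 0.5447 -0.2919  0.249 ] [0.63 0.63 1.51] 0.0097
0.248 [ 0.5447 -0.2919  0.248 ] [-0.41  0.28  1.34] 0.0099
0.247 [ 0.5447 -0.292   0.248 ] [-0.94  1.17  7.33] 0.0093
20.3 [ 1.7996e+02 -4.0000e-02  1.2000e+01]
```

It seated with almost no side force, and the floor took load at TCP z 0.248 as expected. Now I'll slide it to the pad.

```bash
cat >> h.py <<'E'
u=np.array([.9781,.2079])
def favg(n=8):
    F=[]
    for _ in range(n): r.wait(.04); F.append(r.sense()["contact_force"])
    return np.mean(F,0)
E
python3 - <<'E'
from h import *
q0=np.array([.545,-.2935])+.0016*np.array([-.2079,.9781]); z=.2482
r.servo_line([*q0,z],speed=.03); f0=favg(); print(f0.round(2))
d=0;log=[];fine=0
while d<.06:
    d+= .002
    r.servo_line([*(q0+d*u),z],speed=.03)
    f=favg(6)-f0; p=-f[:2]@u; a=(r.sense()["tcp_pos"][:2]-q0)@u
    print(round(d*1e3,1),round(a*1e3,2),round(p,2),f.round(1))
    if p>7.5: break
print(r.sense()["clock"])
E
```

```text
[ 0.41 -0.21  0.4 ]
2.0 1.98 0.48 [-0.5  0.2 -1. ]
4.0 3.99 0.5 [-0.6  0.5 -1.7]
6.0 5.98 0.38 [-0.5  0.5 -1.9]
8.0 7.98 0.28 [-0.4  0.3 -1.9]
10.0 9.99 0.1 [-0.1  0.  -2. ]
12.0 12.0 0.41 [-0.5  0.2 -1.7]
14.0 13.99 0.6 [-0.7  0.2 -1.5]
16.0 16.0 0.02 [-0.1  0.4 -1.6]
18.0 17.98 -0.04 [-0.1  0.6 -1.5]
20.0 19.98 0.01 [-0.1  0.2 -1.5]
22.0 21.98 0.02 [-0.1  0.5 -1.7]
24.0 23.98 0.43 [-0.5  0.1 -1.6]
26.0 26.0 0.2 [-0.2  0.1 -1.6]
28.0 28.0 0.75 [-0.9  0.6 -1.7]
30.0 29.92 1.22 [-1.1 -0.6 -1.8]
32.0 31.92 2.96 [-3.  -0.3 -0.9]
34.0 33.91 4.47 [-4.5 -0.5 -0. ]
36.0 35.78 5.81 [-5.7 -1.3  0.8]
38.0 37.58 7.52 [-7.4 -1.3  1.2]
30.4833
```

The force rises at 0.8 N/mm from first contact at about 28.5 mm, which matches the spring. About 3 mm more gives 10 N.

```bash
python3 - <<'E'
from h import *
q0=np.array([.545,-.2935])+.0016*np.array([-.2079,.9781]); z=.2482
r.servo_line([*(q0+.0415*u),z],speed=.01)
for _ in range(4):
    f=favg(20)-[.41,-.21,.4]; s=r.sense(); print(round((s["tcp_pos"][:2]-q0)@u*1e3,2),round(-f[:2]@u,2),f.round(2),s["opening"].round(4))
a=shot("wrist","w3"); b=shot("side","sd3"); shot("scene","sc3"); print(s["clock"])
i=cv2.imread("pics/w3.png")[0:200,180:460]; j=cv2.imread("pics/sd3.png")[120:420,190:490]
cv2.imwrite("pics/f.png",np.hstack([cv2.resize(i,(420,300)),cv2.resize(j,(300,300))]))
E
```

```text
Traceback (most recent call last):
AttributeError: 'float' object has no attribute 'round'
```

```bash
python3 - <<'E'
from h import *
q0=np.array([.545,-.2935])+.0016*np.array([-.2079,.9781])
for _ in range(4):
    f=favg(20)-[.41,-.21,.4]; s=r.sense(); print(round((s["tcp_pos"][:2]-q0)@u*1e3,2),round(s["tcp_pos"][2],4),round(-f[:2]@u,2),f.round(2),s["orientation"].round(2))
a=shot("wrist","w3"); b=shot("side","sd3"); shot("scene","sc3"); print(s["clock"])
i=cv2.imread("pics/w3.png")[0:200,180:460]; j=cv2.imread("pics/sd3.png")[120:420,190:490]
cv2.imwrite("pics/f.png",np.hstack([cv2.resize(i,(420,300)),cv2.resize(j,(300,300))]))
E
```

```text
40.73 0.2483 9.75 [-9.7  -1.23  2.21] [-1.7998e+02  1.3000e-01  1.1970e+01]
40.73 0.2484 9.74 [-9.72 -1.13  2.13] [-1.7998e+02  1.3000e-01  1.1970e+01]
40.74 0.2484 10.05 [-10.01  -1.26   2.07] [-1.7998e+02  1.3000e-01  1.1970e+01]
40.75 0.2484 9.92 [-9.88 -1.22  2.1 ] [-1.7998e+02  1.3000e-01  1.1970e+01]
35.15
```

View pics/f.png

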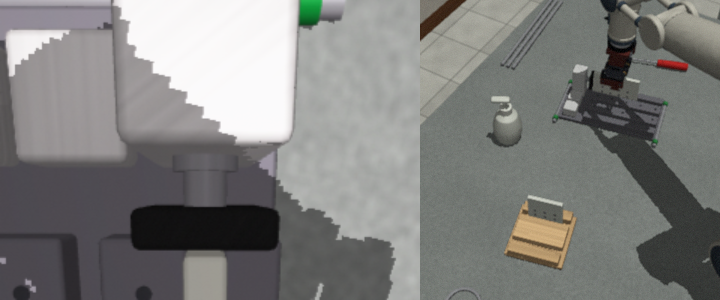

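The panel is against the pad and upright in the slot, with bare plunger still showing. The push has held steady at 9.8–10 N for about 3 s. The short panel, bottle and driver look undisturbed. I'll hand it in.

```bash
python3 - <<'E'
from station import r
r.wait(.5); print(r.sense()["contact_force"],r.sense()["clock"]); r.hand_in()
E
```

```text
[-8.40784953 -1.26384909  1.14597641] 35.8
the job is handed in; nothing more can be done
```

The job is handed in at 35.8 s: the long panel stands in the sprung stop's slot, and the gripper is still holding it and pressing it on the pad. No verdict was given.

- **Seating:** I took the panel from the rack with a 40 N grip. A close look showed it 1.6 mm off the slot centre, so I corrected that before lowering. It went down with almost no side force and met the slot floor at the expected height.
- **Push:** The force rose at about 0.8 N/mm, which matches the 800 N/m spring. I stopped about 12.2 mm past first contact, so the plunger is roughly half in. The averaged push held at 9.7–10.1 N for over 3 s, with tool yaw 12.0° and tilt about 0.1°. The last reading, a single noisy sample just before hand-in, was about 8.5–9 N, still in range.
- **Other things on the bench:** In the last side view the short panel, bottle and driver looked undisturbed. The ring was only at the edge of that view. I judged all of these by eye and did not measure them.
- **Disagreements:** My first two-view measurement of the pad came out at inconsistent heights, so I found the pad by contact force instead. The wrist camera also put the held panel about 1.3 mm from where its calibration predicted, so I aligned the panel to the slot within one image.

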